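# Serve a macaron with the tongs

### The arm

A 7-joint arm with a two-finger parallel gripper is mounted at the origin on the work surface. World frame = base frame: x ahead of the robot, y to its left, z up, the work surface at z = 0. Lengths are in m, angles in rad, forces in N, time in s.
With the tool pointing down it reaches from about 0.425 to 0.925 m from the base axis. Payload 6.8 kg.
Tool frame: the origin (TCP) lies between the finger pads, 19 mm behind the fingertips; this is the grasp point; z points along the fingers, y is the line along which they close (so a half turn about z gives the same grasp; the last joint's range is limited). The gripper opens to 85 mm and grips with 20 to 120 N. Pads are 22 mm wide; open, the fingers measure 114 mm over their backs; the gripper's body (76 mm by 85 mm) begins 54 mm behind the grasp point. The pads swing forward as they close: fully open they stand 13 mm farther back than shut.
Start: joints at [-1.247, 0.477, 0.022, 1.555, -0.011, 1.109, -0.083], TCP at [0.282, 0.613, 0.25] pointing down, gripper open.
Joint ranges: [-2.96, 2.96], [-0.34, 2.1], [-1.41, 1.46], [0.24, 2.44], [-1.37, 4.51], [0.17, 1.92], [-2.96, 2.96]. Speed limits (rad/s): [2.39, 2.39, 3.14, 3.14, 3.14, 3.14, 3.14].

### API

Orientations are given as a 3x3 rotation matrix whose columns are the frame's x, y, z axes.
In Python, from station import arm gives the robot as it stands. The module is installed in compiled form; this text tells all that it offers.
- The arm moves only by the shell command python3 -m crank 'ROWS' [FORCE]. ROWS is a JSON list of rows, 1 to 5 of them, each an object with the fields ax, ay, az (a rotation vector in rad), dx, dy, dz (the shift in m), jaw (the opening from 0.0 (shut) to 1.0 (fully open)); a field left out counts as zero (the opening has to be given); each row is the pose to reach, as a shift and turn from the pose commanded when the command began, along the tool's axes at that moment; what a row does not reach only later rows make up. A row lasts 1/10 s, in which the tool goes at most 0.05 m and 0.15 rad, less where a joint would pass 70% of its speed; a pose out of reach is approached as far as the arm can. The fingers move at their own pace and stop on an object; FORCE is the grip in N (left out, the last holds). Time passes only in rows, so rows that do not move let the fingers close. It prints the time, the measured TCP pose, the force, the opening and the grip force at its end. Input that does not fit is refused with a message, and nothing moves.
- arm.get_obs(): the state, without advancing time (a new reading comes with each control period).
- arm.get_image(name): name is "scene" or "top"; returns a dict with "img" (384x512x3 uint8, blue, green, red), "fx", "fy", "cx", "cy" (pixels), "R" (3x3) and "t" (3): a world point X has camera coordinates R X + t. Camera axes: x right, y down, z forward; pixel columns grow to the right and rows downward; lengths in m; the calibration is good to about 2 mm. A picture is of the moment at which its call begins. There is no depth.
- arm.close_job(): hands the job in; it is judged then, once.
Trained networks look in the newest picture that a camera, given by its name, has taken for a name from the list of things; names that differ only in an ending like _2 or _b are one class to them, and where a whole thing is asked for, a point or a joint stands for the part that bears it (a point fixed in the world has none). Each returns a list of dicts, best first, with "score" (0 to 1); they miss things now and then, are a little off and sometimes report something else, mostly with a low value. They report only what shows in the picture. A call takes as long as a camera call. They do not tell look-alikes from the thing itself.
- arm.search_frame(camera, label): "at" ([column, row] in pixels, amid what is visible of it).
- arm.outline_of(camera, label): "mask" (384x512 bool, what is visible of it) and "at" ([column, row] in pixels, amid what is visible of it).
- arm.pinpoint(camera, label): "at" ([column, row] in pixels: a listed point, or the origin of a listed thing).
The state is a dict: "time": time; "qpos": joint angles; "joint_vel": joint speeds; "tau": joint torques, N m; "position": TCP position; "tcp_rot": TCP orientation; "contact_force": force on the tool from outside, world axes, zero at the start; "moment": the same for the moment, N m; "width": opening from 0.0 (shut) to 1.0 (fully open); "grip_force": force on a finger pad.
Only numpy, scipy, OpenCV 4.12 (cv2) and the standard library are available. Lean on these libraries where they do the work, as an engineer would, in place of code of your own. Each camera call takes 0.05 s, during which the arm holds its last target. There are 200 camera calls.

### The job

Take the glass cover off the macaron and put it away upright in the open drawer of the little caddy. Then take hold of the serving tongs, close their jaws on the pink macaron and lift it to about 15 cm above the table; finish while still holding the tongs with the macaron clamped in the air, keeping still. Do not touch the macaron with the gripper, and leave the flask, tumbler, incense dish and book where they are.

Things in the scene. Friction and masses are not known exactly. Their poses are not given: they have to be found in the camera images.
- cover: Green-tinted glass cover, an upside-down cup open at the bottom: 80 mm across at the rim, 55 mm high, walls 4 mm, inside 50 mm high, with a copper knob on top (24 mm diameter, from 55 to 90 mm above the rim). It stands over the macaron on the plate at the start. Origin: centre of its rim (the underside), z up. 0.16 kg.
- cover_knob (a point): Point on the axis of the cover's copper knob, 78 mm above the cover's underside: a TCP here with the tool pointing down grips the knob without the fingertips reaching the glass.
- caddy: Low wooden caddy standing on the table, fixed: 220 (x) x 200 (y) x 105 mm high, one drawer in its front, which faces -x of its own frame (towards the robot). Origin: centre of its underside.
- caddy_drawer0: The caddy's drawer (white front, copper handle), open by 125 to 150 mm. Inside 175 (x) x 158 (y) mm; side and back walls to 67 mm above the origin, front board to 77 mm. Origin: centre of the underside of its floor, 16 mm above the table; the floor's upper face is 6 mm higher. x points into the caddy, z up. The handle reaches 150 mm in front of the origin.
- drawer_spot (a point): Point on the upper face of the drawer's floor, 30 mm in front (-x) of the drawer's origin: a good middle for the part of the drawer not under the caddy's roof. Free inside: 57 mm to the front board, at least 60 mm to the roof's edge, 79 mm to each side wall. Axes as the drawer's.
- plate: Round white marble plate, 120 mm diameter, 10 mm thick, flat on top, no rim, fixed to the table. Origin: centre of its underside; z up.
- macaron: Pink macaron, upright cylinder 36 mm diameter and 26 mm high with a white middle, about 25 g, lying on the plate under the cover. Origin: centre of its underside, z up.
- tongs: Steel serving tongs, 210 mm long, 26 mm high, lying flat, 82 g, balanced near the origin: on the midline, at the underside, midway between the teal grip plates of the two arms; x to the jaws, y to the left arm, z up. Grip plates: flat outsides x -17 to +17 mm between 4 mm high end ridges, 26 mm high, 65 mm apart when relaxed: grip them from above, closing along y. Bow (rear) to x -109 mm.
- tongs_jaws (a point): Point midway between the tongs' teal jaw pads, 85 mm ahead (x) of the tongs' origin and 13 mm above their underside. Pads 30 mm long, 26 mm high, 68 mm apart inside when relaxed; 55 mm when the grip plates are squeezed to 58 mm outside (enough to carry the tongs, jaws open); parallel at 36 mm, plates at 48 mm.
- tongs_left: Left (+y) arm of the tongs, hinged at the bow and sprung open. Origin: its hinge, at underside height; x along the arm; grip plate at x 78 to 112 mm, jaw pad at x 165 to 195 mm. The spring pushes on a finger with about 4 N when relaxed and 7 N with the jaws on the macaron; a grip of 15 to 25 N clamps it.
- tongs_right: Right (-y) arm of the tongs, mirror image of the left: same lengths and spring, origin at its hinge on the bow.
- flask: Bystander: black flask with steel cap, 66 mm diameter, 190 mm high, on a low teal hexagonal tray (240 mm across). Origin: centre of its underside.
- tumbler: Bystander: clear glass tumbler, 72 mm across the mouth, 75 mm high, on the same tray. Origin: centre of its underside.
- incense_dish: Bystander: white ceramic dish, 90 mm diameter, 33 mm high with a ball that holds an incense stick (to 100 mm). Origin: centre of its underside.
- book: Bystander: small blue book lying flat, 90 x 125 x 20 mm. Origin: centre of its underside.
There are look-alikes about, which are no part of the job. Of the things that look like the tongs, take the one that is farthest from the robot's base at the start.

How it is judged:
On the way, in this order (a step that is already met when the one before it is completed fails the run):
1. the cover stands in the drawer, let go (x of cover in the frame of caddy_drawer0 between -0.085 and 0.085 m and y of cover in the frame of caddy_drawer0 between -0.07 and 0.07 m and z of cover in the frame of caddy_drawer0 between -0.005 and 0.015 m and angle between cover's own z axis and vertical below 0.15 rad and contact force between cover and the fingers below 0.1 N and linear speed of cover below 0.05 m/s), for 0.2 s.
2. the macaron is off the plate, clamped between the jaws of the tongs (contact force between each of tongs_left, tongs_right and macaron above 0.2 N and contact force between the fingers and tongs above 1 N and height (world z) of macaron above 0.03 m), for 0.2 s.
At the end, for the whole second after the job is handed in: The cover stands upright (within 0.15 rad) on the drawer's floor, let go; the macaron's underside is more than 100 mm above the table and still (under 50 mm/s), clamped by both jaws (over 0.2 N each) of the tongs held in the gripper (over 1 N), with nothing else touching it (all of step 1 and contact force between each of tongs_left, tongs_right and macaron above 0.2 N and contact force between the fingers and tongs above 1 N and contact force between macaron and the arm below 0.05 N and contact force between macaron and the fingers below 0.05 N and contact force between macaron and plate below 0.05 N and contact force between macaron and caddy below 0.05 N and contact force between macaron and cover below 0.05 N and contact force between macaron and flask below 0.05 N and contact force between macaron and tumbler below 0.05 N and height (world z) of macaron above 0.1 m and linear speed of macaron below 0.05 m/s); the arm keeps its last pose, push and grip.
It fails at once if a bystander (flask, tumbler, incense dish, book) is shifted or lifted by more than 30 mm (distance of any of flask, tumbler, incense_dish, book from where it was at the start of the episode above 0.03 m).
It fails at once if a bystander is knocked over (angle between any of flask, tumbler, incense_dish, book's own z axis and vertical above 0.4 rad).
It fails at once if the gripper or arm touches the macaron (contact force between macaron and the fingers above 0.3 N or contact force between macaron and the arm above 0.3 N).
It also fails if it takes over 59 s, if anything falls off the work surface, if the arm or the gripper's body presses on something with over 40 N, if the wrist force passes 120 N, or if a joint passes its speed limit or range.

## Working session

There is one attempt and no reset: what is moved stays moved. The work goes in short steps, Python scripts to look and compute and a shell command to move; the robot and the scene stay as the last step left them, time stands still between calls to the robot, and variables do not carry over. Pictures are saved under pics/ and viewed, at most 10 in all, crops included, and the job is handed in when it is done.

```bash
mkdir -p pics
cat > h.py <<'E'
import numpy as np,cv2
from station import arm
def ray(c,uv):
    d=np.array([(uv[0]-c['cx'])/c['fx'],(uv[1]-c['cy'])/c['fy'],1.]);R=np.array(c['R']);t=np.array(c['t'])
    return -R.T@t,R.T@d
def onz(c,uv,z):
    o,d=ray(c,uv);return o+d*(z-o[2])/d[2]
def tri(c1,u1,c2,u2):
    A=[];b=[]
    for c,u in((c1,u1),(c2,u2)):
        o,d=ray(c,u);d/=np.linalg.norm(d);P=np.eye(3)-np.outer(d,d);A.append(P);b.append(P@o)
    return np.linalg.lstsq(np.vstack(A),np.hstack(b),rcond=None)[0]
def proj(c,X):
    p=np.array(c['R'])@X+np.array(c['t']);return [c['fx']*p[0]/p[2]+c['cx'],c['fy']*p[1]/p[2]+c['cy']]
E
python3 - <<'E'
from h import *
np.set_printoptions(precision=3,suppress=True)
S=arm.get_image('scene');T=arm.get_image('top')
cv2.imwrite('pics/s.png',S['img']);cv2.imwrite('pics/t.png',T['img'])
Z=dict(cover=.01,cover_knob=.088,caddy=0,caddy_drawer0=.016,drawer_spot=.022,plate=0,macaron=.01,tongs=0,tongs_jaws=.013,flask=0,tumbler=0,incense_dish=0,book=0)
for n,z in Z.items():
  for nm,c in(('scene',S),('top',T)):
    print(n,nm,[(round(d['score'],2),np.round(d['at']),onz(c,d['at'],z)[:2]) for d in arm.pinpoint(nm,n)[:4]])
o=arm.get_obs();print(o['tcp_rot'],o['position'],o['time'])
E
```

```text
cover scene [(0.63, array([303., 192.]), array([0.586, 0.08 ])), (0.53, array([306., 183.]), array([0.568, 0.119])), (0.47, array([334., 152.]), array([0.56 , 0.326]))]
cover top [(0.91, array([200., 163.]), array([0.599, 0.079]))]
cover_knob scene [(0.77, array([308., 181.]), array([0.601, 0.074]))]
cover_knob top [(0.7, array([195., 154.]), array([0.603, 0.083])), (0.25, array([318., 236.]), array([ 0.366, -0.263]))]
caddy scene [(0.72, array([368., 172.]), array([0.713, 0.332])), (0.48, array([332., 145.]), array([0.526, 0.366]))]
caddy top [(0.97, array([118., 131.]), array([0.708, 0.346]))]
caddy_drawer0 scene [(0.82, array([337., 153.]), array([0.574, 0.324])), (0.56, array([310., 182.]), array([0.578, 0.13 ]))]
caddy_drawer0 top [(0.74, array([118., 174.]), array([0.564, 0.328])), (0.59, array([326., 128.]), array([ 0.71 , -0.312]))]
drawer_spot scene [(0.62, array([330., 147.]), array([0.538, 0.332]))]
drawer_spot top [(0.83, array([120., 183.]), array([0.533, 0.319]))]
plate scene [(0.64, array([301., 194.]), array([0.584, 0.073]))]
plate top [(0.79, array([201., 164.]), arr
[... 892 characters left out ...]
, -0.351])), (0.61, array([168., 241.]), array([0.36 , 0.167]))]
flask scene [(0.75, array([262., 295.]), array([ 0.72 , -0.316]))]
flask top [(0.83, array([324., 127.]), array([ 0.719, -0.31 ]))]
tumbler scene [(0.68, array([275., 271.]), array([ 0.703, -0.231]))]
tumbler top [(0.98, array([294., 129.]), array([ 0.712, -0.215]))]
incense_dish scene [(0.69, array([339., 223.]), array([0.757, 0.055]))]
incense_dish top [(0.61, array([211., 116.]), array([0.757, 0.05 ]))]
book scene [(0.85, array([186., 304.]), array([ 0.57 , -0.485]))]
book top [(0.7, array([383., 172.]), array([ 0.571, -0.486]))]
[[-0.908  0.419 -0.   ]
 [ 0.419  0.908 -0.   ]
 [ 0.    -0.    -1.   ]] [0.282 0.613 0.25 ] 1.4
```

View pics/s.png

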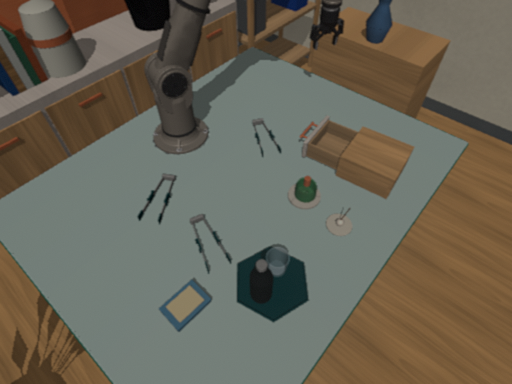

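View pics/t.png

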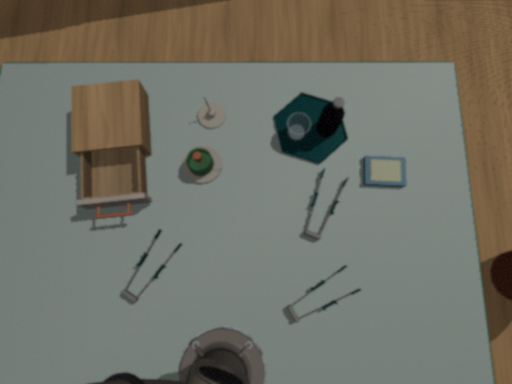

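The three tong-like things are at top (313,200)/(335,209), (150,265) and (325,290). The one beside the tray, about 0.55 m out, is farthest from the base. The cover is at top (200,163) and the drawer spot at (120,183). Next I'll refine the tongs.

Run:
```python
from h import *
np.set_printoptions(precision=3,suppress=True)
S=arm.get_image('scene');T=arm.get_image('top')
def near(cam,c,n,X):
    u=proj(c,np.array(X)); l=arm.pinpoint(cam,n); l=[d for d in l if np.hypot(*(np.array(d['at'])-u))<25]
    return l[0]['at'] if l else None
for n,X in dict(cover_knob=(.6,.078,.088),drawer_spot=(.535,.324,.022),caddy_drawer0=(.567,.327,.016),tongs=(.467,-.3,0),tongs_jaws=(.53,-.33,.013),tongs_left=(.39,-.27,0),tongs_right=(.39,-.27,0)).items():
    a=near('scene',S,n,X);b=near('top',T,n,X)
    print(n,a,b,tri(S,a,T,b) if a is not None and b is not None else '', [onz(c,u,X[2]) for c,u in((S,a),(T,b)) if u is not None])
a=cv2.resize(T['img'][155:255,280:380],None,fx=6,fy=6,interpolation=cv2.INTER_CUBIC)
b=cv2.resize(T['img'][70:230,60:230],None,fx=3.5,fy=3.5,interpolation=cv2.INTER_CUBIC)
cv2.imwrite('pics/c1.png',a);cv2.imwrite('pics/c2.png',b)
```

```text
cover_knob [308.5, 180.3] [193.7, 158.5] [0.594 0.089 0.074] [array([0.6  , 0.078, 0.088]), array([0.59 , 0.086, 0.088])]
drawer_spot [329.1, 148.6] [117.4, 180.2] [0.54  0.324 0.021] [array([0.539, 0.32 , 0.022]), array([0.542, 0.327, 0.022])]
caddy_drawer0 [339.0, 152.8] None  [array([0.579, 0.332, 0.016])]
tongs [208.4, 247.5] [321.7, 206.0] [ 0.47  -0.299 -0.028] [array([ 0.483, -0.309,  0.   ]), array([ 0.466, -0.293,  0.   ])]
tongs_jaws [213.8, 264.5] [334.9, 178.5] [ 0.547 -0.339  0.008] [array([ 0.546, -0.344,  0.013]), array([ 0.548, -0.334,  0.013])]
tongs_left [203.1, 220.5] [306.8, 229.1] [ 0.395 -0.246  0.003] [array([ 0.392, -0.246,  0.   ]), array([ 0.395, -0.246,  0.   ])]
tongs_right [194.4, 226.8] [319.9, 236.4] [ 0.378 -0.283 -0.013] [array([ 0.388, -0.283,  0.   ]), array([ 0.374, -0.284,  0.   ])]
```

View pics/c1.png

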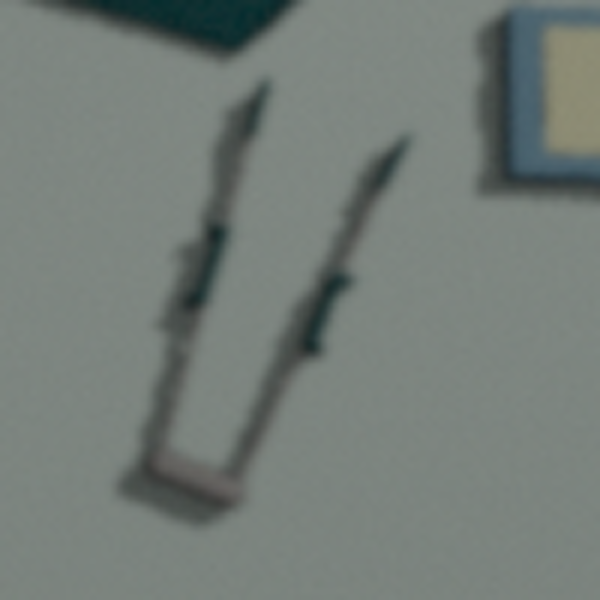

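View pics/c2.png

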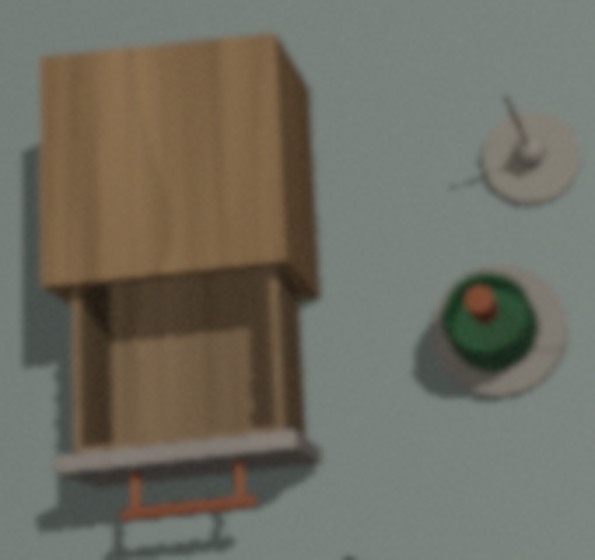

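Run:
```python
from h import *
np.set_printoptions(precision=3,suppress=True)
T=arm.get_image('top');f=lambda u,o,k,z:onz(T,[(u[0]+.5)/k-.5+o[0],(u[1]+.5)/k-.5+o[1]],z)[:2]
A=(280,155);B=(60,70)
bl,br=f((150,465),A,6,.026),f((240,492),A,6,.026);pl,pr=f((208,265),A,6,.026),f((328,315),A,6,.026);jl,jr=f((266,85),A,6,.026),f((408,138),A,6,.026)
for a,b in((bl,br),(pl,pr),(jl,jr)): print((a+b)/2,np.linalg.norm(a-b),np.degrees(np.arctan2(*(a-b)[::-1]))-90)
m=(jl+jr)/2-(bl+br)/2;print('len',np.linalg.norm(m),np.degrees(np.arctan2(m[1],m[0])))
print('knob',f((481,300),B,3.5,.098),'plate',f((505,332),B,3.5,.01))
for z,l in((.093,[(58,463),(298,438)]),(.105,[(45,290),(283,265)]),(.105,[(42,57),(274,36)])):
  a,b=[f(u,B,3.5,z) for u in l];print((a+b)/2,np.linalg.norm(a-b),np.degrees(np.arctan2(*(a-b)[::-1]))-90)
```

```text
[ 0.378 -0.257] 0.04528280849132611 -16.826206961976638
[ 0.471 -0.296] 0.06358233396327168 -23.320273497609904
[ 0.562 -0.335] 0.0754324320044368 -21.49841709605427
len 0.19990707561973506 -22.812580539665003
knob [0.596 0.075] plate [0.594 0.067]
[0.472 0.315] 0.19256089660009068 6.035306935688354
[0.614 0.334] 0.19424883395270076 6.217440487102408
[0.819 0.356] 0.19696857612331528 5.493638670039587
```

```bash
cat > d.py <<'E'
import sys;from h import *
a=list(map(float,sys.argv[1:]));o=arm.get_obs();R=np.array(o['tcp_rot'])
print('pos',np.round(o['position'],4),'yaw_y',round(np.degrees(np.arctan2(R[1,1],R[0,1])),1),'zaxis',np.round(R[:,2],3),'delta',np.round(R.T@(np.array(a[:3])-o['position']),4),'w',o['width'],o['grip_force'],'t',o['time'])
E
python3 -m crank '[{"az":-0.13, "dx":-0.04, "dy":-0.028, "jaw":1}, {"az":-0.26, "dx":-0.08, "dy":-0.056, "jaw":1}, {"az":-0.39, "dx":-0.12, "dy":-0.084, "jaw":1}, {"az":-0.537, "dx":-0.16, "dy":-0.112, "jaw":1}, {"az":-0.537, "dx":-0.2, "dy":-0.14, "jaw":1}]' 40; python3 d.py .597 .077 .15
```

```text
time: 2.75
position: [0.4064, 0.4004, 0.2502]
tcp_rot: [[-0.994, -0.109, 0.0], [-0.109, 0.994, 0.0], [-0.0, 0.0, -1.0]]
contact_force: [1.4, 0.3, 0.7]
width: 1.003
grip_force: 0.0
pos [0.4064 0.4004 0.2502] yaw_y 96.3 zaxis [ 0.  0. -1.] delta [-0.1542 -0.3423  0.1001] w 1.002720026400458 0.0 t 2.75
```

```bash
python3 -m crank '[{"dx":-0.019, "dy":-0.043, "jaw":1}, {"dx":-0.038, "dy":-0.085, "dz":0.01, "jaw":1}, {"dx":-0.057, "dy":-0.128, "dz":0.02, "jaw":1}, {"dx":-0.076, "dy":-0.17, "dz":0.03, "jaw":1}, {"dx":-0.095, "dy":-0.213, "dz":0.05, "jaw":1}]' >/dev/null; python3 -m crank '[{"dx":-0.02, "dy":-0.043, "dz":0.02, "jaw":1}, {"dx":-0.04, "dy":-0.086, "dz":0.04, "jaw":1}, {"dx":-0.059, "dy":-0.129, "dz":0.05, "jaw":1}, {"dx":-0.059, "dy":-0.129, "dz":0.05, "jaw":1}]'
python3 - <<'E'
from h import *
S=arm.get_image('scene');T=arm.get_image('top')
a=cv2.resize(S['img'][130:220,260:350],None,fx=6,fy=6);b=cv2.resize(T['img'][100:200,150:250],None,fx=5.4,fy=5.4)
cv2.imwrite('pics/k.png',np.hstack([a[:,:390],b[:540,:400]]))
E
python3 d.py .597 .077 .088
```

```text
time: 3.65
position: [0.596, 0.0702, 0.149]
tcp_rot: [[-0.996, -0.094, -0.0], [-0.094, 0.996, -0.005], [0.001, -0.005, -1.0]]
contact_force: [0.1, 0.3, -0.1]
width: 1.002
grip_force: 0.0
pos [0.5944 0.0773 0.15  ] yaw_y 95.8 zaxis [-0.001 -0.001 -1.   ] delta [-0.0026 -0.0005  0.062 ] w 0.9992226980104988 0.0 t 3.75
```

View pics/k.png

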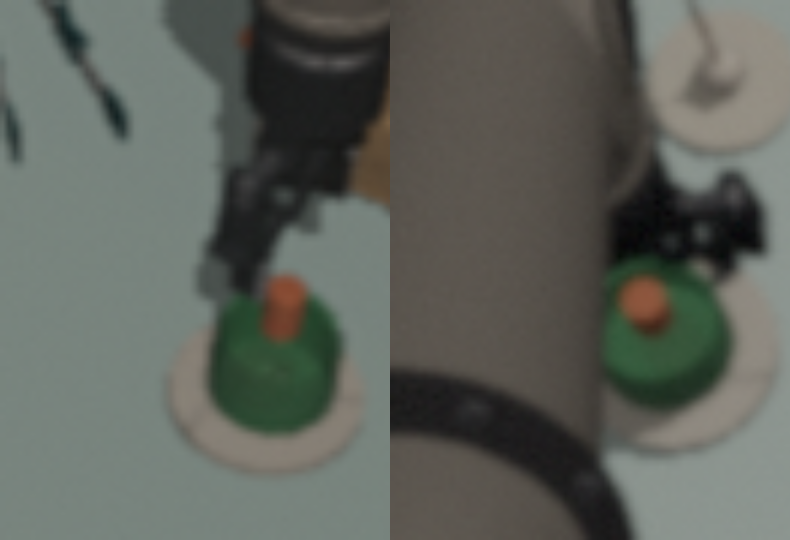

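The scene crop shows a finger left of and above the knob. In the top crop the knob is at (645,305) and a finger at (730,225), so I'll compare with the projected TCP and finger positions.

Run:
```python
from h import *
S=arm.get_image('scene');T=arm.get_image('top')
for n,X in dict(tcp=(.5944,.0773,.15),fm=(.5944,.0773-.045,.145),fp=(.5944,.0773+.045,.145),knob=(.597,.077,.098)).items():
    s=np.array(proj(S,np.array(X)));t=np.array(proj(T,np.array(X)));print(n,np.round((s-[260,130])*6),np.round((t-[150,100])*5.4+[390,0]))
hsv=lambda c:cv2.inRange(cv2.cvtColor(c['img'],cv2.COLOR_BGR2HSV),(0,110,70),(14,255,255))
for nm,c,o in(('s',S,(290,170,325,195)),('t',T,(185,145,215,170))):
    m=hsv(c)[o[1]:o[3],o[0]:o[2]];y,x=np.nonzero(m);print(nm,len(x),x.mean()+o[0],y.mean()+o[1],x.min()+o[0],x.max()+o[0],y.min()+o[1],y.max()+o[1])
    u=(x.mean()+o[0],y.mean()+o[1]);print([onz(c,u,z)[:2].round(4) for z in(.085,.09,.095)])
```

```text
tcp [295. 225.] [624. 272.]
fm [247. 277.] [715. 275.]
fp [340. 187.] [537. 276.]
knob [288. 288.] [641. 298.]
s 57 306.7543859649123 180.859649122807 304 310 176 186
[array([0.5958, 0.0738]), array([0.5979, 0.0699]), array([0.5999, 0.0661])]
t 57 196.68421052631578 155.5438596491228 193 201 152 159
[array([0.5998, 0.0784]), array([0.5983, 0.0776]), array([0.5968, 0.0767])]
```

```bash
python3 -m crank '[{"dx":-0.003, "dy":-0.002, "dz":0.03, "jaw":1}, {"dx":-0.003, "dy":-0.002, "dz":0.06, "jaw":1}, {"dx":-0.003, "dy":-0.002, "dz":0.06, "jaw":0}, {"dx":-0.003, "dy":-0.002, "dz":0.06, "jaw":0}, {"dx":-0.003, "dy":-0.002, "dz":0.06, "jaw":0}]' 40 >/dev/null; python3 -m crank '[{"jaw":0}, {"jaw":0}, {"jaw":0}, {"jaw":0}]'; python3 d.py .597 .077 .25
```

```text
time: 4.75
position: [0.5984, 0.0774, 0.0918]
tcp_rot: [[-0.995, -0.105, 0.002], [-0.105, 0.995, 0.0], [-0.002, 0.0, -1.0]]
contact_force: [-0.3, -1.2, 5.9]
width: 0.266
grip_force: 39.9
pos [0.5984 0.0774 0.0918] yaw_y 96.0 zaxis [ 0.002  0.    -1.   ] delta [ 0.001  -0.0002 -0.1582] w 0.2658608293393996 39.85943377017975 t 4.75
```

```bash
python3 -m crank '[{"dz":-0.02, "jaw":0}, {"dz":-0.05, "jaw":0}, {"dz":-0.08, "jaw":0}, {"dz":-0.11, "jaw":0}, {"dz":-0.14, "jaw":0}]' >/dev/null;python3 d.py .542 .324 .25; python3 -m crank '[{"dx":0.005, "dy":0.03, "jaw":0}, {"dx":0.01, "dy":0.07, "jaw":0}, {"dx":0.018, "dy":0.11, "jaw":0}, {"dx":0.022, "dy":0.15, "jaw":0}, {"dx":0.028, "dy":0.19, "jaw":0}]';python3 d.py .542 .324 .25
```

```text
pos [0.5967 0.0774 0.2314] yaw_y 96.0 zaxis [-0.001  0.    -1.   ] delta [ 0.0285  0.2509 -0.0186] w 0.2659358550504654 39.64563488960266 t 5.25
time: 5.75
position: [0.5486, 0.2648, 0.2302]
tcp_rot: [[-0.994, -0.105, -0.001], [-0.105, 0.994, -0.0], [0.001, -0.0, -1.0]]
contact_force: [0.3, -0.9, -2.5]
width: 0.264
grip_force: 39.9
pos [0.5486 0.2648 0.2302] yaw_y 96.0 zaxis [-0.001 -0.    -1.   ] delta [ 0.0004  0.0596 -0.0198] w 0.26427006605224956 39.85380291938782 t 5.75
```

```bash
python3 -m crank '[{"dy":0.03, "jaw":0}, {"dy":0.059, "jaw":0}, {"dy":0.059, "dz":0.02, "jaw":0}, {"dy":0.059, "dz":0.04, "jaw":0}, {"dy":0.059, "dz":0.04, "jaw":0}]'
python3 - <<'E'
from h import *
S=arm.get_image('scene');T=arm.get_image('top')
a=cv2.resize(S['img'][90:200,290:420],None,fx=5,fy=5);b=cv2.resize(T['img'][100:210,70:160],None,fx=5,fy=5)
cv2.imwrite('pics/dr.png',np.hstack([a[:550,:400],b[:550,:400]]))
E
python3 d.py .542 .324 .104
```

```text
time: 6.25
position: [0.5411, 0.3211, 0.1872]
tcp_rot: [[-0.994, -0.106, -0.005], [-0.106, 0.994, -0.004], [0.006, -0.003, -1.0]]
contact_force: [-0.0, 0.1, -1.4]
width: 0.267
grip_force: 39.7
pos [0.5431 0.3218 0.1903] yaw_y 96.0 zaxis [-0.001 -0.001 -1.   ] delta [0.0007 0.0024 0.0863] w 0.2688640621681827 39.7474604845047 t 6.35
```

View pics/dr.png

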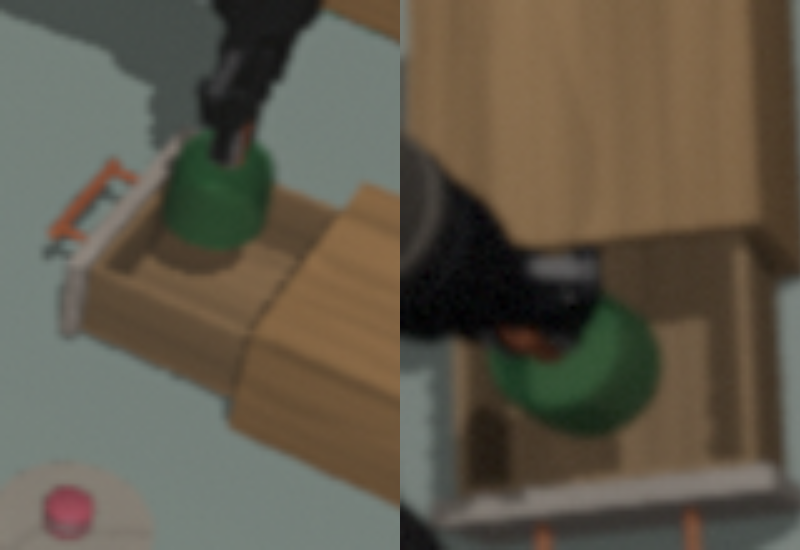

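The cover hangs over the open part of the drawer, clear of the front board and the roof edge. The pink macaron is still on the plate, at crop (68,512).

```bash
python3 -m crank '[{"dy":0.002, "dz":0.03, "jaw":0}, {"dy":0.002, "dz":0.055, "jaw":0}, {"dy":0.002, "dz":0.07, "jaw":0}, {"dy":0.002, "dz":0.078, "jaw":0}, {"dy":0.002, "dz":0.084, "jaw":0}]'; python3 -m crank '[{"jaw":0}, {"jaw":0}]';python3 d.py .542 .324 .104
```

```text
time: 6.85
position: [0.5437, 0.3243, 0.1068]
tcp_rot: [[-0.995, -0.105, 0.001], [-0.105, 0.995, 0.001], [-0.001, 0.001, -1.0]]
contact_force: [-0.5, -0.5, -1.4]
width: 0.266
grip_force: 39.8
time: 7.05
position: [0.5437, 0.3245, 0.1074]
tcp_rot: [[-0.994, -0.105, 0.001], [-0.105, 0.994, 0.001], [-0.001, 0.001, -1.0]]
contact_force: [0.6, -0.7, -1.7]
width: 0.264
grip_force: 39.8
pos [0.5437 0.3245 0.1074] yaw_y 96.0 zaxis [ 0.001  0.001 -1.   ] delta [ 0.0017 -0.0003  0.0034] w 0.2644228143148168 39.842891693115234 t 7.05
```

```bash
python3 -m crank '[{"dz":0.002, "jaw":0}, {"dz":0.004, "jaw":0}, {"dz":0.004, "jaw":0}]'
```

```text
time: 7.35
position: [0.5442, 0.3243, 0.1038]
tcp_rot: [[-0.995, -0.104, 0.002], [-0.104, 0.995, 0.001], [-0.002, 0.001, -1.0]]
contact_force: [-0.2, -2.0, 3.9]
width: 0.267
grip_force: 40.0
```

```bash
python3 -m crank '[{"jaw":0.7}, {"jaw":0.7}, {"jaw":0.7}, {"dz":-0.01, "jaw":0.7}, {"dz":-0.03, "jaw":0.7}]';python3 -m crank '[{"dz":-0.04, "jaw":0.8}, {"dz":-0.08, "jaw":0.9}, {"dz":-0.12, "jaw":1}]'; python3 d.py .471 -.296 .25
```

```text
time: 7.85
position: [0.5421, 0.3236, 0.1317]
tcp_rot: [[-0.994, -0.105, -0.003], [-0.105, 0.994, -0.002], [0.003, -0.002, -1.0]]
contact_force: [0.5, 0.2, 0.3]
width: 0.697
grip_force: 0.0
time: 8.15
position: [0.5429, 0.324, 0.2547]
tcp_rot: [[-0.994, -0.105, 0.0], [-0.105, 0.994, 0.0], [-0.0, 0.0, -1.0]]
contact_force: [1.5, 1.0, 0.6]
width: 0.998
grip_force: 0.0
pos [0.5429 0.324  0.2547] yaw_y 96.0 zaxis [ 0.  0. -1.] delta [ 0.1366 -0.609   0.0045] w 0.9983642421712919 0.0 t 8.15
```

```bash
python3 -m crank '[{"az":0.12, "dx":0.02, "dy":-0.045, "jaw":1}, {"az":0.25, "dx":0.04, "dy":-0.09, "jaw":1}, {"az":0.38, "dx":0.06, "dy":-0.135, "jaw":1}, {"az":0.503, "dx":0.08, "dy":-0.18, "jaw":1}, {"az":0.503, "dx":0.1, "dy":-0.22, "jaw":1}]'; python3 d.py .471 -.296 .25
python3 - <<'E'
from h import *
np.set_printoptions(precision=4,suppress=True)
for nm,box in(('scene',(180,205,240,280)),('top',(300,160,360,245))):
    c=arm.get_image(nm);x0,y0,x1,y1=box;im=c['img'][y0:y1,x0:x1].astype(int)
    m=((im[...,1]-im[...,2]>15)&(im[...,0]-im[...,2]>10)&(im.sum(2)<200)).astype(np.uint8)
    n,l,st,ce=cv2.connectedComponentsWithStats(m)
    for i in range(1,n):
        if st[i,4]>6: u=ce[i]+[x0,y0];print(nm,u,st[i,4],onz(c,u,.016)[:2])
    cv2.imwrite('pics/m_%s.png'%nm,np.hstack([cv2.resize(c['img'][y0:y1,x0:x1],None,fx=6,fy=6),cv2.cvtColor(cv2.resize(m*255,None,fx=6,fy=6),cv2.COLOR_GRAY2BGR)]))
    print([ (d['score'],onz(c,d['at'],0)[:2]) for d in arm.pinpoint(nm,'tongs')[:4]])
E
```

```text
time: 8.65
position: [0.4659, 0.0926, 0.2532]
tcp_rot: [[-0.92, 0.391, 0.001], [0.391, 0.92, 0.0], [-0.001, 0.001, -1.0]]
contact_force: [1.3, -0.7, 0.6]
width: 1.001
grip_force: 0.0
pos [0.4659 0.0926 0.2532] yaw_y 67.0 zaxis [ 0.001  0.    -1.   ] delta [-0.1567 -0.3556  0.003 ] w 1.0009483017511838 0.0 t 8.65
scene [215.6667 236.5714] 21 [ 0.4797 -0.2691]
scene [198.5385 244.5   ] 26 [ 0.4584 -0.3271]
scene [227.6 256.4] 10 [ 0.5605 -0.2962]
scene [238.2143 271.8571] 42 [ 0.6222 -0.3132]
[(0.71, array([0.2854, 0.2029])), (0.7, array([ 0.2095, -0.2985])), (0.63, array([ 0.4731, -0.3043]))]
top [316.7037 160.7037] 27 [ 0.6039 -0.2803]
top [314.3077 198.9231] 13 [ 0.4845 -0.2689]
top [333.2941 206.4706] 17 [ 0.4615 -0.3249]
[(0.82, array([ 0.4804, -0.2873])), (0.81, array([ 0.2132, -0.288 ])), (0.58, array([ 0.5716, -0.4876]))]
```

```bash
python3 -m crank '[{"dx":-0.018, "dy":-0.041, "jaw":1}, {"dx":-0.036, "dy":-0.082, "jaw":1}, {"dx":-0.054, "dy":-0.123, "jaw":1}, {"dx":-0.072, "dy":-0.164, "jaw":1}, {"dx":-0.09, "dy":-0.205, "jaw":1}]' >/dev/null; python3 -m crank '[{"dx":-0.018, "dy":-0.041, "dz":0.02, "jaw":1}, {"dx":-0.036, "dy":-0.082, "dz":0.05, "jaw":1}, {"dx":-0.053, "dy":-0.122, "dz":0.08, "jaw":1}, {"dx":-0.067, "dy":-0.152, "dz":0.12, "jaw":1}, {"dx":-0.067, "dy":-0.152, "dz":0.15, "jaw":1}]'>/dev/null; python3 -m crank '[{"jaw":1}, {"jaw":1}]'; python3 d.py .471 -.2975 .022;  python3 - <<'E'
from h import *
S=arm.get_image('scene');T=arm.get_image('top')
a=cv2.resize(S['img'][190:290,170:250],None,fx=5,fy=5);b=cv2.resize(T['img'][155:255,285:365],None,fx=5,fy=5)
cv2.imwrite('pics/tg.png',np.hstack([a,b]))
for n,X in dict(tcp=(.471,-.2975,.1)).items():
  print((np.array(proj(S,np.array(X)))-[170,190])*5,(np.array(proj(T,np.array(X)))-[285,155])*5+[400,0])
E
```

```text
time: 10.05
position: [0.4743, -0.2938, 0.1023]
tcp_rot: [[-0.923, 0.385, -0.001], [0.385, 0.923, 0.001], [0.001, 0.001, -1.0]]
contact_force: [-0.0, -0.3, 0.6]
width: 1.003
grip_force: 0.0
pos [ 0.4743 -0.2938  0.1023] yaw_y 67.3 zaxis [-0.001  0.001 -1.   ] delta [ 0.0015 -0.0047  0.0803] w 1.0029969201696594 0.0 t 10.05
[173.77601942 184.26857277] [622.06760413 215.96008232]
```

View pics/tg.png

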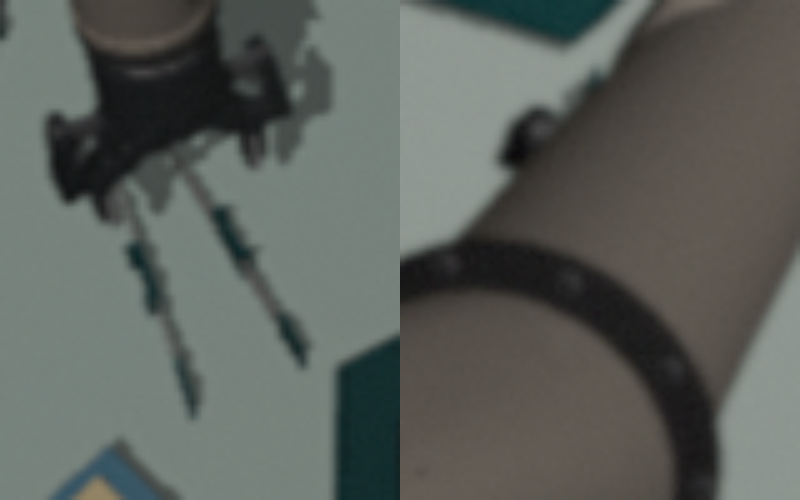

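The fingers straddle the two arms, and the plates are at scene crop (147,277) and (233,238). There's 6 mm to spare on each side, so I go down with a 4.6 mm correction along y.

```bash
python3 -m crank '[{"dy":-0.0046, "dz":0.02, "jaw":1}, {"dy":-0.0046, "dz":0.04, "jaw":1}, {"dy":-0.0046, "dz":0.05, "jaw":1}, {"dy":-0.0046, "dz":0.055, "jaw":1}, {"dy":-0.0046, "dz":0.055, "jaw":1}]' >/dev/null;python3 -m crank '[{"dz":0.008, "jaw":1}, {"dz":0.016, "jaw":1}, {"dz":0.024, "jaw":1}, {"dz":0.025, "jaw":1}, {"dz":0.025, "jaw":1}]'; python3 d.py .4725 -.298 .022;  python3 - <<'E'
from h import *
S=arm.get_image('scene')
cv2.imwrite('pics/tg2.png',cv2.resize(S['img'][190:290,170:250],None,fx=6,fy=6,interpolation=cv2.INTER_CUBIC))
E
```

```text
time: 11.15
position: [0.471, -0.2993, 0.0219]
tcp_rot: [[-0.922, 0.388, -0.001], [0.388, 0.922, 0.0], [0.001, 0.0, -1.0]]
contact_force: [0.4, 0.1, 0.5]
width: 0.998
grip_force: 0.0
pos [ 0.471  -0.2993  0.0219] yaw_y 67.2 zaxis [-0.001  0.    -1.   ] delta [-0.0008  0.0017 -0.0001] w 0.9976318662298344 0.0 t 11.15
```

View pics/tg2.png

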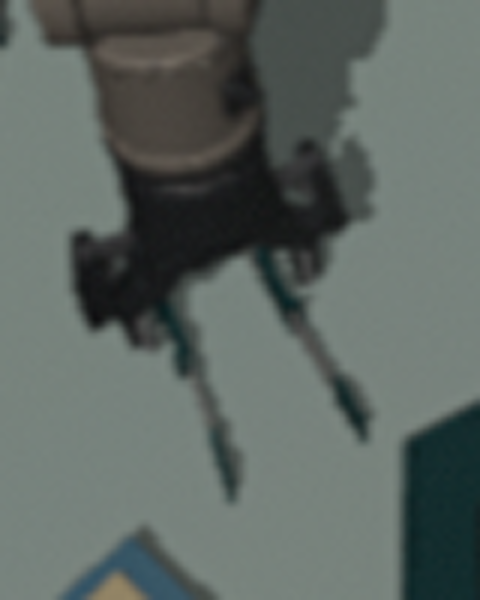

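```bash
python3 -m crank '[{"jaw":0.8}, {"jaw":0.72}, {"jaw":0.66}, {"jaw":0.66}, {"jaw":0.66}]' 20;python3 -m crank '[{"jaw":0.66}, {"jaw":0.66}, {"jaw":0.66}]'
```

```text
time: 11.7
position: [0.472, -0.3, 0.0236]
tcp_rot: [[-0.922, 0.388, 0.002], [0.388, 0.922, -0.001], [-0.002, -0.0, -1.0]]
contact_force: [-1.5, 0.9, 8.7]
width: 0.663
grip_force: 8.7
time: 12.0
position: [0.472, -0.3, 0.0236]
tcp_rot: [[-0.922, 0.388, 0.002], [0.388, 0.922, -0.001], [-0.002, -0.0, -1.0]]
contact_force: [-1.7, 0.5, 8.0]
width: 0.664
grip_force: 8.2
```

```bash
python3 -m crank '[{"dz":-0.005, "jaw":0.66}, {"dz":-0.01, "jaw":0.66}, {"dz":-0.02, "jaw":0.66}, {"dz":-0.03, "jaw":0.66}, {"dz":-0.04, "jaw":0.66}]';python3 -m crank '[{"jaw":0.66}, {"jaw":0.66}]'
python3 - <<'E'
from h import *
S=arm.get_image('scene');T=arm.get_image('top')
a=cv2.resize(S['img'][190:290,170:250],None,fx=5,fy=5,interpolation=cv2.INTER_CUBIC);b=cv2.resize(T['img'][155:255,285:365],None,fx=5,fy=5)
cv2.imwrite('pics/tg3.png',np.hstack([a,b]))
for nm,c in(('scene',S),('top',T)):
  for n,z in (('tongs_jaws',.055),('tongs',.042)): print(nm,n,[(round(d['score'],2),onz(c,d['at'],z)[:2].round(3)) for d in arm.pinpoint(nm,n)[:4]])
E
```

```text
time: 12.5
position: [0.4715, -0.2994, 0.0635]
tcp_rot: [[-0.922, 0.387, 0.0], [0.387, 0.922, -0.0], [-0.0, 0.0, -1.0]]
contact_force: [0.1, 0.3, -0.7]
width: 0.659
grip_force: 5.5
time: 12.7
position: [0.4717, -0.2993, 0.0628]
tcp_rot: [[-0.922, 0.387, 0.001], [0.387, 0.922, -0.0], [-0.001, 0.0, -1.0]]
contact_force: [-0.7, 0.7, -1.1]
width: 0.661
grip_force: 5.5
scene tongs_jaws [(0.78, array([0.395, 0.139])), (0.68, array([ 0.284, -0.37 ])), (0.51, array([ 0.548, -0.34 ]))]
scene tongs [(0.89, array([ 0.232, -0.309])), (0.58, array([0.317, 0.184])), (0.44, array([ 0.458, -0.304]))]
top tongs_jaws [(0.96, array([ 0.238, -0.349])), (0.77, array([0.352, 0.163])), (0.15, array([0.579, 0.065]))]
top tongs [(0.95, array([ 0.217, -0.275])), (0.73, array([ 0.705, -0.306])), (0.16, array([0.533, 0.31 ]))]
```

View pics/tg3.png

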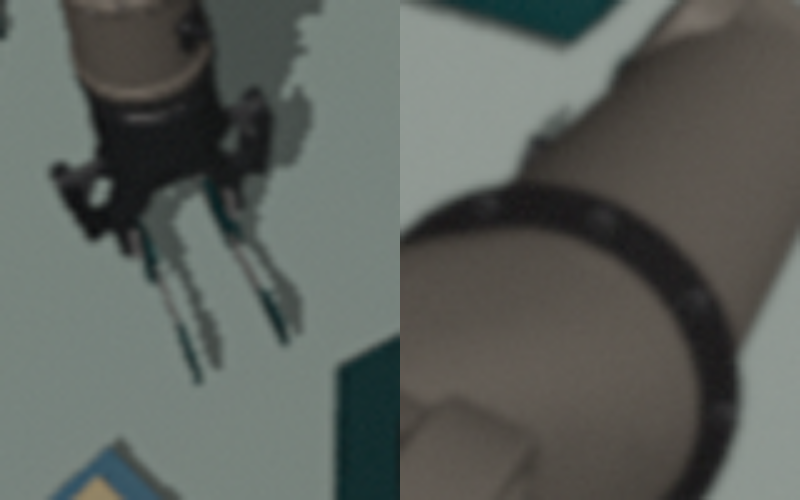

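The shadow has separated from the arms, so the tongs are lifted, with the jaw pads at scene crop (190,357) and (275,320). Now I'll measure the jaw offset from the TCP and the macaron's position.

Run:
```python
from h import *
np.set_printoptions(precision=4,suppress=True)
S=arm.get_image('scene');T=arm.get_image('top');o=arm.get_obs();R=np.array(o['tcp_rot']);p=np.array(o['position'])
for l in([(190,357),(275,320)],[(200,383),(288,343)]):
  a,b=[onz(S,[u[0]/5+170,u[1]/5+190],.052) for u in l];print((a+b)/2,R.T@((a+b)/2-p),np.linalg.norm(a-b))
for nm,c in(('scene',S),('top',T)):
  h=cv2.cvtColor(c['img'],cv2.COLOR_BGR2HSV);m=cv2.inRange(h,(160,70,70),(179,255,255));u0=np.array(proj(c,np.array([.597,.075,.023])))
  y,x=np.nonzero(m);k=np.hypot(x-u0[0],y-u0[1])<15;u=(x[k].mean(),y[k].mean());print(nm,k.sum(),u,onz(c,u,.023),onz(c,u,.03), [(d['score'],onz(c,d['at'],.01)) for d in arm.pinpoint(nm,'macaron')[:2]],[(d['score'],onz(c,d['at'],0)) for d in arm.pinpoint(nm,'plate')[:1]])
```

```text
[ 0.5529 -0.3339  0.052 ] [-0.0886 -0.0003  0.0101] 0.05644993236505134
[ 0.5698 -0.341   0.052 ] [-0.1071 -0.0003  0.0101] 0.058309861605170245
scene 72 (np.float64(303.3333333333333), np.float64(191.69444444444446)) [0.5911 0.0709 0.023 ] [0.5938 0.0659 0.03  ] [(0.65, array([0.5968, 0.0546, 0.01  ]))] [(0.94, array([0.5867, 0.072 , 0.    ]))]
top 106 (np.float64(201.91509433962264), np.float64(163.37735849056602)) [0.5939 0.0716 0.023 ] [0.5919 0.0706 0.03  ] [(0.68, array([0.5937, 0.0731, 0.01  ])), (0.62, array([0.5943, 0.0639, 0.01  ]))] [(0.72, array([0.5852, 0.0646, 0.    ]))]
```

```bash
python3 -m crank '[{"dz":-0.02, "jaw":0.66}, {"dy":0.01, "dz":-0.05, "jaw":0.66}, {"dx":0.01, "dy":0.03, "dz":-0.08, "jaw":0.66}, {"dx":0.02, "dy":0.06, "dz":-0.1, "jaw":0.66}, {"dx":0.03, "dy":0.09, "dz":-0.11, "jaw":0.66}]'>/dev/null;python3 -m crank '[{"dx":0.01, "dy":0.033, "jaw":0.66}, {"dx":0.02, "dy":0.066, "jaw":0.66}, {"dx":0.03, "dy":0.099, "jaw":0.66}, {"dx":0.04, "dy":0.132, "jaw":0.66}, {"dx":0.05, "dy":0.165, "jaw":0.66}]'; python3 d.py .5128 .1042 .17
```

```text
time: 14.3
position: [0.4964, -0.0319, 0.1726]
tcp_rot: [[-0.922, 0.388, 0.0], [0.388, 0.922, 0.0], [-0.0, 0.0, -1.0]]
contact_force: [0.9, -0.7, -1.2]
width: 0.663
grip_force: 5.5
pos [ 0.4964 -0.0319  0.1726] yaw_y 67.2 zaxis [ 0.  0. -1.] delta [0.0376 0.1318 0.0026] w 0.6625726565799611 5.5014874041080475 t 14.3
```

```bash
python3 -m crank '[{"dx":0.01, "dy":0.035, "jaw":0.66}, {"dx":0.02, "dy":0.07, "jaw":0.66}, {"dx":0.03, "dy":0.105, "dz":0.02, "jaw":0.66}, {"dx":0.0376, "dy":0.128, "dz":0.05, "jaw":0.66}, {"dx":0.0376, "dy":0.1318, "dz":0.08, "jaw":0.66}]'>/dev/null;python3 -m crank '[{"jaw":0.66}, {"jaw":0.66}, {"jaw":0.66}]'; python3 d.py .5128 .1042 .0366;python3 - <<'E'
from h import *
np.set_printoptions(precision=4,suppress=True)
S=arm.get_image('scene');T=arm.get_image('top');o=arm.get_obs();R=np.array(o['tcp_rot']);p=np.array(o['position'])
zp=p[2]-.0236+.013
k=5;u=np.array(proj(S,np.array([.56,.085,.06])));x0,y0=(u-40).astype(int);print(x0,y0,zp)
a=cv2.resize(S['img'][y0:y0+80,x0:x0+80],None,fx=k,fy=k,interpolation=cv2.INTER_CUBIC)
v=np.array(proj(T,np.array([.57,.08,.06])));x1,y1=(v-40).astype(int);print(x1,y1)
b=cv2.resize(T['img'][y1:y1+80,x1:x1+80],None,fx=k,fy=k,interpolation=cv2.INTER_CUBIC)
cv2.imwrite('pics/mc.png',np.hstack([a,b]))
for s in(-.026,.026):
  X=p+R@np.array([-.087,s,0]);X[2]=zp;print('exp pad',(np.array(proj(S,X))-[x0,y0])*k,(np.array(proj(T,X))-[x1,y1])*k+[400,0])
E
```

```text
time: 15.1
position: [0.5138, 0.1019, 0.0939]
tcp_rot: [[-0.921, 0.389, 0.002], [0.389, 0.921, 0.0], [-0.002, 0.001, -1.0]]
contact_force: [0.5, -0.7, -1.2]
width: 0.663
grip_force: 5.5
pos [0.5138 0.1019 0.0939] yaw_y 67.1 zaxis [ 0.002  0.    -1.   ] delta [0.0019 0.0017 0.0573] w 0.66289699650454 5.511314570903778 t 15.1
259 138 0.08338908756926539
157 127
exp pad [199.7572 231.7599] [656.6498 169.837 ]
exp pad [263.5925 206.3986] [575.1447 136.4635]
```

View pics/mc.png

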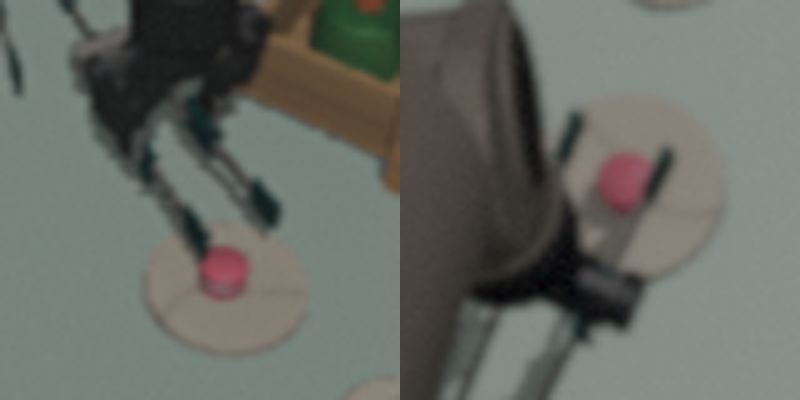

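The pads show at top crop (569,137) and (659,172), within about 2 mm of where the model puts them. The macaron is at (626,183), and the cover stands upright in the drawer. I go down over the macaron.

```bash
python3 -m crank '[{"dx":0.001, "dy":0.001, "dz":0.01, "jaw":0.66}, {"dx":0.002, "dy":0.0017, "dz":0.02, "jaw":0.66}, {"dx":0.002, "dy":0.0017, "dz":0.03, "jaw":0.66}, {"dx":0.002, "dy":0.0017, "dz":0.04, "jaw":0.66}, {"dx":0.002, "dy":0.0017, "dz":0.045, "jaw":0.66}]';python3 -m crank '[{"dz":0.005, "jaw":0.66}, {"dz":0.01, "jaw":0.66}, {"dz":0.0115, "jaw":0.66}, {"dz":0.0115, "jaw":0.66}]'; python3 d.py .5128 .1042 .0366
```

```text
time: 15.7
position: [0.5109, 0.1049, 0.0459]
tcp_rot: [[-0.922, 0.387, -0.002], [0.387, 0.922, -0.001], [0.001, -0.001, -1.0]]
contact_force: [-0.4, 1.7, -0.8]
width: 0.662
grip_force: 5.5
time: 16.1
position: [0.5116, 0.1051, 0.0358]
tcp_rot: [[-0.922, 0.387, -0.0], [0.387, 0.922, -0.0], [0.0, -0.0, -1.0]]
contact_force: [0.5, -0.6, -0.8]
width: 0.659
grip_force: 5.5
pos [0.5116 0.1051 0.0358] yaw_y 67.2 zaxis [-0. -0. -1.] delta [-0.0014 -0.0004 -0.0008] w 0.6591703280761148 5.500503480434418 t 16.1
```

```bash
python3 -m crank '[{"dz":-0.001, "jaw":0.62}, {"dz":-0.002, "jaw":0.58}, {"dz":-0.002, "jaw":0.54}, {"dz":-0.002, "jaw":0.5}, {"dz":-0.002, "jaw":0.4}]' 20;python3 -m crank '[{"jaw":0.3}, {"jaw":0.3}, {"jaw":0.3}, {"jaw":0.3}]'
```

```text
time: 16.6
position: [0.5118, 0.1052, 0.0381]
tcp_rot: [[-0.922, 0.387, 0.0], [0.387, 0.922, 0.0], [-0.0, 0.0, -1.0]]
contact_force: [0.2, 0.6, -1.2]
width: 0.561
grip_force: 22.9
time: 17.0
position: [0.5117, 0.1052, 0.0379]
tcp_rot: [[-0.922, 0.387, 0.0], [0.387, 0.922, 0.0], [-0.0, 0.0, -1.0]]
contact_force: [0.4, 0.2, -0.9]
width: 0.559
grip_force: 22.9
```

```bash
python3 -m crank '[{"dz":-0.008, "jaw":0.3}, {"dz":-0.02, "jaw":0.3}, {"dz":-0.035, "jaw":0.3}, {"dz":-0.05, "jaw":0.3}, {"dz":-0.07, "jaw":0.3}]';python3 -m crank '[{"dz":-0.02, "jaw":0.3}, {"dz":-0.04, "jaw":0.3}, {"dz":-0.055, "jaw":0.3}, {"dz":-0.065, "jaw":0.3}, {"dz":-0.07, "jaw":0.3}]';python3 -m crank '[{"jaw":0.3}, {"jaw":0.3}, {"jaw":0.3}, {"jaw":0.3}, {"jaw":0.3}]'
python3 - <<'E'
from h import *
np.set_printoptions(precision=4,suppress=True)
C=[]
for nm in('scene','top'):
  c=arm.get_image(nm);h=cv2.cvtColor(c['img'],cv2.COLOR_BGR2HSV);m=cv2.inRange(h,(160,70,70),(179,255,255));u0=np.array(proj(c,np.array([.593,.07,.165])))
  y,x=np.nonzero(m);k=np.hypot(x-u0[0],y-u0[1])<20;print(nm,k.sum(),u0)
  if k.sum(): C.append((c,(x[k].mean(),y[k].mean())));print(C[-1][1])
  print('cover',[(round(d['score'],2),onz(c,d['at'],.022)) for d in arm.pinpoint(nm,'cover')[:2]])
if len(C)==2: print(tri(*C[0],*C[1]))
E
```

```text
time: 17.5
position: [0.5112, 0.105, 0.1091]
tcp_rot: [[-0.922, 0.388, -0.001], [0.388, 0.922, -0.0], [0.001, -0.0, -1.0]]
contact_force: [-0.2, 0.4, -0.8]
width: 0.56
grip_force: 22.9
time: 18.0
position: [0.5119, 0.1053, 0.1793]
tcp_rot: [[-0.922, 0.387, 0.002], [0.387, 0.922, 0.001], [-0.001, 0.001, -1.0]]
contact_force: [-0.1, -0.3, -0.9]
width: 0.56
grip_force: 22.9
time: 18.5
position: [0.5114, 0.105, 0.1775]
tcp_rot: [[-0.922, 0.387, -0.001], [0.387, 0.922, -0.0], [0.001, -0.001, -1.0]]
contact_force: [-0.1, 0.1, -0.2]
width: 0.555
grip_force: 22.9
scene 78 [308.062  165.4823]
(np.float64(308.38461538461536), np.float64(164.84615384615384))
cover [(0.78, array([0.5369, 0.3369, 0.022 ]))]
top 137 [195.1961 149.2099]
(np.float64(193.75912408759123), np.float64(148.62043795620437))
cover [(0.64, array([0.5397, 0.3178, 0.022 ]))]
[0.5934 0.0728 0.1666]
```

The macaron triangulates to z ≈ 0.167 at its middle, so its underside is at about 0.153 m. The cover is in the drawer.

```bash
python3 -m crank '[{"jaw":0.3}, {"jaw":0.3}, {"jaw":0.3}]' && python3 -c "
from station import arm
print(arm.close_job())"
```

```text
time: 19.0
position: [0.5116, 0.1052, 0.1779]
tcp_rot: [[-0.922, 0.387, -0.0], [0.387, 0.922, 0.0], [0.0, 0.0, -1.0]]
contact_force: [-0.5, 0.6, -1.4]
width: 0.558
grip_force: 22.9
the job is handed in; nothing more can be done
None
```

I handed the job in at 19.0 s: the cover stands released in the drawer and the tongs hold the macaron still, about 15 cm above the table; the interface reported no verdict.

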